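# Isolate the bottle warmer and unload it

### The arm

A 7-joint arm with a two-finger parallel gripper is mounted at the origin on the work surface. World frame = base frame: x ahead of the robot, y to its left, z up, the work surface at z = 0. Lengths are in m, angles in rad, forces in N, time in s.
With the tool pointing down it reaches from about 0.4 to 0.75 m from the base axis. Payload 19.5 kg.
Tool frame: the origin (TCP) lies at the very end of the fingers, on their centre line; the grasp point (between the pads) lies 19 mm behind it; z points along the fingers, y is the line along which they close (so a half turn about z gives the same grasp; the last joint's range is limited). The gripper opens to 85 mm and grips with 20 to 120 N. Pads are 22 mm wide; open, the fingers measure 114 mm over their backs; the gripper's body (76 mm by 85 mm) begins 54 mm behind the grasp point. The pads swing forward as they close: fully open they stand 13 mm farther back than shut.
Start: joints at [1.1, 0.707, -0.028, 1.485, 0.022, 0.951, -0.075], TCP at [0.239, -0.523, 0.231] pointing down, gripper open.
Joint ranges: [-2.71, 2.71], [-0.32, 2.16], [-1.57, 1.52], [0, 2.45], [-1.46, 4.6], [0, 2.02], [-2.83, 2.83]. Speed limits (rad/s): [1.89, 1.89, 2.57, 2.57, 3.01, 3.01, 3.01].

### API

Orientations are given as [roll, pitch, yaw] about the fixed x, y, z axes, in that order (R = Rz(yaw) Ry(pitch) Rx(roll)).
In Python, from station import r, imaging gives the robot as it stands (r), with the cameras (imaging).
- The arm moves only by the tool creep_tool, called after "Call:" by a JSON object that holds its "api" and its "payload", one argument or row to a line. Schema: {"type":"object","properties":{"steps":{"type":"object","properties":{"sx":{"type":"array","items":{"type":"number"},"minItems":1,"maxItems":10},"sy":{"type":"array","items":{"type":"number"},"minItems":1,"maxItems":10},"sz":{"type":"array","items":{"type":"number"},"minItems":1,"maxItems":10},"drx":{"type":"array","items":{"type":"number"},"minItems":1,"maxItems":10},"dry":{"type":"array","items":{"type":"number"},"minItems":1,"maxItems":10},"drz":{"type":"array","items":{"type":"number"},"minItems":1,"maxItems":10}},"additionalProperties":false,"required":["sx","sy","sz","drx","dry","drz"]},"aperture":{"type":"number"},"squeeze":{"type":"number"},"only":{"type":"string"},"quiet":{"type":"boolean"},"lines":{"type":"string"}},"required":["steps"],"additionalProperties":false}. steps is an object with one list for each field, all of the same length, 1 to 10, a row being the entries at one place: sx, sy, sz (the shift in normalised numbers (1 is 0.25 m)), drx, dry, drz (a rotation vector in normalised numbers (1 is 2 pi rad)); each row shifts and turns the commanded pose from where the row before left it, along the tool's axes as they then stand; what a row does not reach is not made up. A row lasts 1/10 s, in which the tool goes at most 0.05 m and 0.15 rad, less where a joint would pass 70% of its speed; a pose out of reach is approached as far as the arm can. aperture is the finger opening in m, set as the call begins (left out keeps the last). The fingers move at their own pace and stop on an object; squeeze is the grip in N (left out, the last holds). Time passes only in rows, so rows that do not move let the fingers close. The tool returns the time, the measured TCP pose, the force, the opening and the grip force at its end. only (a regular expression) keeps the lines of the reply that match it, lines (a string "A,B") keeps lines A to B, and quiet returns only ok. A shift or turn number past 1, either way, is cut back to 1. Input that does not fit is refused with a message, and nothing moves.
- r.state(): the state, without advancing time (a new reading comes with each control period).
- imaging.camera(name): name is "side" or "top" or "wrist"; returns the picture (400x640x3 uint8, red, green, blue); there is no depth.
- imaging.calibration(name): a dict with "fx", "fy", "cx", "cy" (pixels), "k1" (the pictures are not rectified: a ray, as slopes to the right and down, at radius r is drawn at 1 + k1 r^2 times it, then the intrinsics apply), "rvec" (rotation vector, rad) and "tvec" (3), from world to camera coordinates, as OpenCV has them. Camera axes: x right, y down, z forward; pixel columns grow to the right and rows downward; lengths in m; the calibration is good to about 2 mm. A picture is of the moment at which its call begins: read the wrist's pose just before it. calibration takes no time and is no camera call; for the wrist camera it gives the pose at the moment of the call.
- r.hand_in(): hands the job in; it is judged then, once.
The state is a dict: "t": time; "q": joint angles; "qd": joint speeds; "tau": joint torques, N m; "ee_pos": TCP position; "ee_rot": TCP orientation; "ft_force": force on the tool from outside, world axes, zero at the start; "ft_torque": the same for the moment, N m; "width": finger opening in m; "grasp_force": force on a finger pad.
Only numpy, scipy, OpenCV 4.12 (cv2) and the standard library are available. Lean on these libraries where they do the work, as an engineer would, in place of code of your own. Each camera call takes 0.05 s, during which the arm holds its last target. There are 200 camera calls.

### The job

Shut the bottle warmer down for cleaning. First swing the handle of its isolator to off, so that the hole in the handle's tongue lies in line over the hole in the fixed hasp and a padlock would pass through both; then move the two bottles from the warmer into the divided carrier, upright, one to a cell, setting them down rather than dropping them. Leave the handle lined up, the carrier standing, and the carton, steel canister and amber bottle where they are.

Things in the scene. Friction and masses are not known exactly. Their poses are not given: they have to be found in the camera images.
- isolator: Fixed grey switch box lying on the counter, 200 (x) x 180 (y) x 75 mm high; origin at the centre of its underside. On its flat top are the black rotary handle and the fixed aluminium hasp. The isolator, warmer and carrier may each stand on the left, in the middle or on the right.
- handle_pivot (a point): On the handle's vertical turning axis, at the height of the box top (75 mm above the counter); at x -40, y -30 mm in the box frame.
- isolator_handle (a joint): Angle of the handle: at 0 (fully on) it points along the box's +y axis; it grows clockwise seen from above; at 1.571 (off) it points along the box's +x axis and the holes are in line. The handle can overrun off, to a stop at 1.95: there is no stop or click at off. It starts between 0.1 and 0.6. Stiff by friction (about 0.15 N m), no spring: it stays where it is left.
- handle_grip (a point): Middle of the handle's upright black grip blade, 52.5 mm out from the turning axis and 42 mm above the box top. The blade is 12 mm thick (across the handle), 45 mm long (radially), and stands from 24 to 61 mm above the box top, free on both sides: pinch or push it from above. Turns with the handle; x across the blade, y outward along the handle, z up.
- handle_hole (a point): Centre of the 11 mm hole in the steel tongue (26 x 28 x 5 mm, level) at the handle's outer end, 95 mm from the turning axis; on the tongue's upper face, 24 mm above the box top.
- hasp_hole (a point): Centre of the 11 mm hole in the fixed aluminium hasp plate (28 x 28 x 4 mm, level) on the box top, 95 mm from the turning axis towards the box's +x; on its upper face, 14 mm above the box top. The tongue passes 5 mm over the plate. A raised 22 x 28 x 14 mm foot joins the plate on the side away from the axis.
- warmer: Fixed low white appliance with a flat steel warming plate on top, 140 (x) x 220 (y) x 50 mm high; origin at the centre of its underside. The two bottles stand side by side on it, along its y.
- bottle_a: White bottle with a paper label: straight round body 54 mm diameter up to 98 mm, shoulder, then a grey cap 29 mm diameter; 135 mm high in all, 0.19 to 0.35 kg, loose. Origin at the centre of its underside, z up its axis.
- bottle_b: The other white bottle, the same as bottle_a.
- carrier: Loose open aluminium carrier, 82 (x) x 226 (y) x 55 mm high, 0.8 kg, walls 5 mm, floor about 5 mm; origin at the centre of its underside. Two dividers make three cells in a row along its y, each about 72 (x) x 69 (y) mm inside, centred at y = -74, 0 and +74 mm. Any two cells will do.
- carton: Bystander: closed cardboard box 60 x 130 x 45 mm; origin at the centre of its underside. Leave alone.
- canister: Bystander: lidded steel canister 72 mm diameter, 100 mm high; origin at the centre of its underside. Leave alone.
- amber: Bystander: small amber glass bottle 40 mm diameter, 90 mm high; origin at the centre of its underside. Leave alone.

How it is judged:
By the outcome, as a careful person would: the job done as asked, in the order asked, and still so for the second after the job is handed in, with the robot touching nothing.
It also fails if it takes over 72 s, if anything falls off the work surface, if the arm or the gripper's body presses on something with over 40 N, if the wrist force passes 120 N, or if a joint passes its speed limit or range.

## Working session

There is one attempt and no reset: what is moved stays moved. The work goes in short steps, Python scripts to look and compute and a tool call to move; the robot and the scene stay as the last step left them, time stands still between calls to the robot, and variables do not carry over. Pictures are saved under pics/ and viewed, at most 13 in all, crops included, and the job is handed in when it is done.

```bash
ls; mkdir -p pics; cat > h.py <<'E'
import numpy as np,cv2
from station import r, imaging
def cal(n):
    c=imaging.calibration(n);R=cv2.Rodrigues(np.array(c["rvec"],float))[0];return c,R,np.array(c["tvec"],float).ravel()
def ray(n,u,v,C=None):
    c,R,t=C or cal(n)
    d=np.array([(u-c["cx"])/c["fx"],(v-c["cy"])/c["fy"]]);s=d.copy()
    for _ in range(20): s=d/(1+c["k1"]*(s@s))
    return -R.T@t,R.T@np.array([s[0],s[1],1])
def onz(n,u,v,z,C=None):
    o,d=ray(n,u,v,C);return o+d*(z-o[2])/d[2]
def proj(n,P,C=None):
    c,R,t=C or cal(n);p=R@np.array(P)+t;s=p[:2]/p[2];s=s*(1+c["k1"]*(s@s));return s[0]*c["fx"]+c["cx"],s[1]*c["fy"]+c["cy"]
def snap(n,f):
    im=imaging.camera(n)[:,:,::-1].copy();cv2.imwrite("pics/"+f,im);return im
E
python3 - <<'E'
from h import *
for n in("top","side"): snap(n,n+"0.png"); c,R,t=cal(n);print(n,c["fx"],c["k1"],-R.T@t)
print(r.state())
E
```

```text
pics
station.py
top 377.951024809602 0.006726626334695917 [0.4641168  0.01310697 1.1198058 ]
side 361.96112626925617 -0.04745884755314286 [ 0.33902738 -0.62648711  0.51738973]
{'t': 0.1, 'q': array([ 1.1003238 ,  0.70702305, -0.02759569,  1.48492535,  0.02202472,
        0.95093704, -0.07551752]), 'qd': array([-0.00038722, -0.00188192, -0.00138583, -0.00314431, -0.00151758,
       -0.0017698 ,  0.00028951]), 'tau': array([ 4.46114878e-03, -8.84290481e+01,  1.23764355e+00, -2.36446810e+01,
        1.70940795e-02,  5.11405146e-03, -2.37597760e-04]), 'ee_pos': array([ 0.23894623, -0.52274224,  0.23089093]), 'ee_rot': array([-3.14060490e+00,  6.46811413e-05,  4.28751995e-01]), 'ft_force': array([-0.31139851, -0.16716945, -0.89242171]), 'ft_torque': array([ 0.03090146,  0.01218562, -0.03331449]), 'grasp_force': 0.0, 'width': 0.08541111346738736}
```

View pics/top0.png

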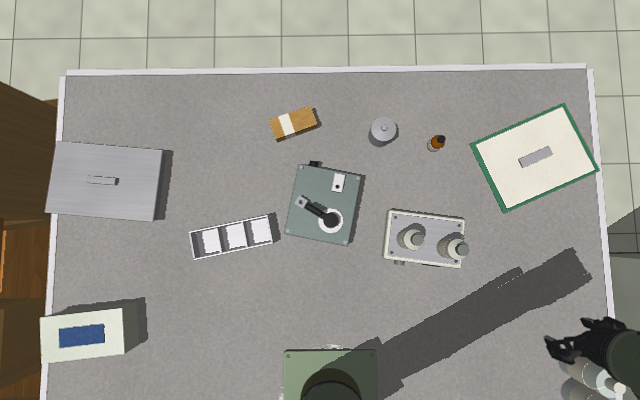

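View pics/side0.png

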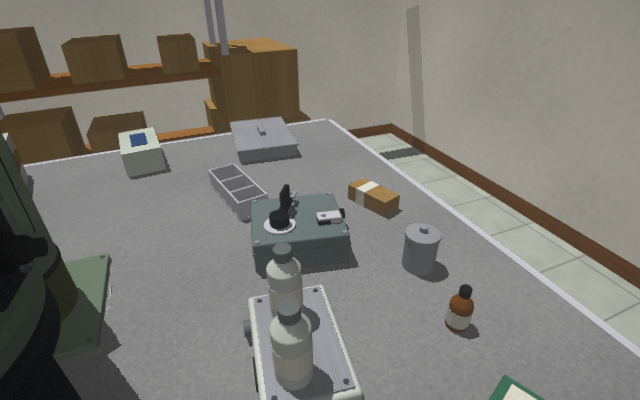

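The top view shows the isolator in the middle (pivot about (331,218), tongue (303,203), hasp (339,182)). The warmer is on the right with bottle caps near (414,238) and (460,247), and the carrier is on the left around (231,236). I'll enlarge this for measuring.

```bash
python3 - <<'E'
import cv2
im=cv2.imread("pics/top0.png")
a=cv2.resize(im[155:255,275:375],None,fx=5.5,fy=5.5,interpolation=cv2.INTER_CUBIC);cv2.imwrite("pics/c1.png",a)
b=cv2.resize(im[200:275,180:480],None,fx=2.6,fy=2.6,interpolation=cv2.INTER_CUBIC)
cv2.imwrite("pics/c2.png",b)
E
```

```text
(no output)
```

View pics/c1.png

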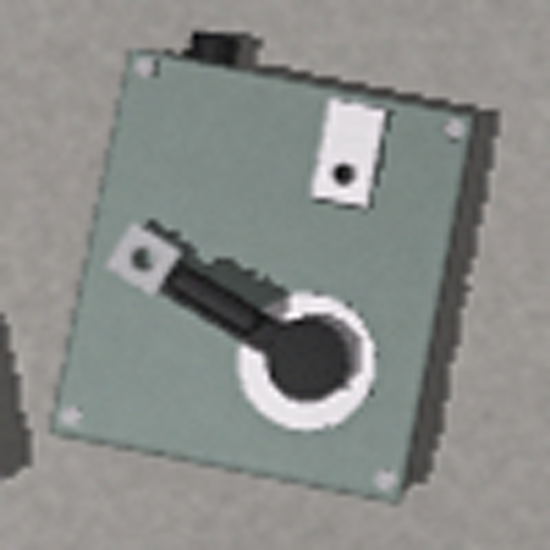

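View pics/c2.png

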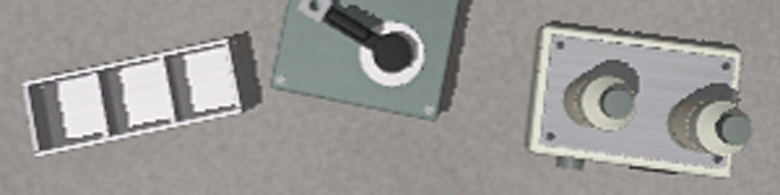

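The crops give the isolator top corners, ring centre (307,360), hasp hole (344,174) and tongue hole (143,258) in c1. In c2 they give caps (617,103) and (735,128), and carrier rim corners (23,85), (233,38), (37,155), (245,108).

```bash
python3 - <<'E'
from h import *
C=cal("top")
f1=lambda x,y,z:onz("top",275+(x+.5)/5.5-.5,155+(y+.5)/5.5-.5,z,C)
f2=lambda x,y,z:onz("top",180+(x+.5)/2.6-.5,200+(y+.5)/2.6-.5,z,C)
cs=np.array([f1(*p,.075) for p in((133,52),(472,108),(400,500),(52,432))])
print("box",cs,cs.mean(0))
e=(cs[0]+cs[1]-cs[2]-cs[3])/2;yw=np.arctan2(e[1],e[0]);e2=(cs[0]+cs[3]-cs[1]-cs[2])/2;print(np.linalg.norm(e),np.linalg.norm(e2),yw,np.arctan2(-e2[0],e2[1]))
c,s=np.cos(yw),np.sin(yw);R=np.array([[c,-s],[s,c]])
print("pivot model",cs.mean(0)[:2]+R@[-.04,-.03],"hasp model",cs.mean(0)[:2]+R@[.055,-.03])
pv=f1(307,360,.075);hs=f1(344,174,.089);tg=f1(143,258,.099)
print("pivot",pv,"hasp",hs,"tongue",tg)
for a in(hs,tg): d=(a-pv)[:2];print(np.linalg.norm(d),np.arctan2(d[1],d[0]))
for p in((617,103),(735,128)): print("cap",f2(*p,.185))
k=np.array([f2(*p,.055) for p in((23,85),(233,38),(245,108),(37,155))]);print("carrier",k,k.mean(0))
e=k[0]+k[3]-k[1]-k[2];print(np.linalg.norm(e)/2,np.arctan2(e[1],e[0]))
# refine by colour: caps in the side view
for p in((617,103),(735,128)):
  P=f2(*p,.185);print("side proj",proj("side",P),proj("side",[P[0],P[1],.05]))
E
```

```text
box [[ 0.65590028  0.07876094  0.075     ]
 [ 0.62481018 -0.0932177   0.075     ]
 [ 0.42800711 -0.05279297  0.075     ]
 [ 0.46389659  0.12047254  0.075     ]] [0.54315354 0.0133057  0.075     ]
0.19869390371952228 0.17584068619273185 -0.20819134364323524 -0.1916259194841046
pivot model [ 0.49781657 -0.00777886] hasp model [ 0.59076517 -0.02741447]
pivot [ 0.49817367 -0.00752665  0.075     ] hasp [ 0.59018882 -0.02711746  0.089     ] tongue [0.54857419 0.07298135 0.099     ]
0.09407756731232779 -0.2097761897718476
0.0949829014937925 1.0114557874633257
cap [ 0.44474365 -0.21701898  0.185     ]
cap [ 0.42006857 -0.32687257  0.185     ]
carrier [[0.4694823  0.39010606 0.055     ]
 [0.51716907 0.16392234 0.055     ]
 [0.44175296 0.15087783 0.055     ]
 [0.39477679 0.37332562 0.055     ]] [0.45579528 0.26955796 0.055     ]
0.2292549355987831 1.7787496922671409
side proj (np.float64(282.2965885879588), np.float64(247.0968775798258)) (np.float64(287.5647750549787), np.float64(310.6141980676336))
side proj (np.float64(290.0000214877462), np.float64(304.2442599715445)) (np.float64(295.1982222265646), np.float64(370.73892245098807))
```

First call: 10 rows with (.031,-.0244,-.003).

Careful with the scale: shifts go in shares of 0.25 m and turns go in shares of 2 pi rad. That gives: 0.031 m is 0.124, -0.0244 m is -0.0976.

```bash
cat > to.py <<'E'
import sys,numpy as np
from h import r, imaging
from scipy.spatial.transform import Rotation as Q
x,y,z,yaw=map(float,sys.argv[1:5]);s=r.state();A=Q.from_euler("xyz",s["ee_rot"])
d=A.inv().apply(np.array([x,y,z])-s["ee_pos"]);B=Q.from_euler("xyz",[np.pi,0,yaw])
print("pos",s["ee_pos"].round(4),"rot",s["ee_rot"].round(4),"q",s["q"].round(2),"t",s["t"],"\ntool d",d.round(4),"rotvec",(A.inv()*B).as_rotvec().round(4))
E
```

Call:
{"api": "creep_tool", "payload": {
  "steps": {"sx":[0.124, 0.124, 0.124, 0.124, 0.124, 0.124, 0.124, 0.124, 0.124, 0.124], "sy":[-0.0976, -0.0976, -0.0976, -0.0976, -0.0976, -0.0976, -0.0976, -0.0976, -0.0976, -0.0976], "sz":[-0.016, -0.016, -0.016, -0.016, -0.016, -0.016, 0, 0, 0, 0], "drx":[0, 0, 0, 0, 0, 0, 0, 0, 0, 0], "dry":[0, 0, 0, 0, 0, 0, 0, 0, 0, 0], "drz":[0, 0, 0, 0, 0, 0, 0, 0, 0, 0]},
  "aperture": 0.05
}}

```text
t: 1.1
ee_pos: [0.42, -0.1706, 0.2553]
ee_rot: [-3.141, 0.0, 0.429]
ft_force: [0.3, -0.5, 0.0]
width: 0.0503
grasp_force: 0.0
```

```bash
python3 to.py .5258 .0368 .23 1.011
```

```text
pos [ 0.42   -0.1706  0.2553] rot [-3.1414e+00  1.0000e-04  4.2870e-01] q [ 0.3   0.5   0.02  1.87 -0.01  0.78 -0.81] t 1.1 
tool d [ 0.1824 -0.1446  0.0253] rotvec [-2.000e-04  0.000e+00 -5.823e-01]
```

In the tool's units: 0.0304 m is 0.1216, -0.0241 m is -0.0964, -0.1455 rad is -0.0232.

Call:
{"api": "creep_tool", "payload": {
  "steps": {"sx":[0.1216, 0.1216, 0.1216, 0.1216, 0.1216, 0.1216, 0, 0, 0, 0], "sy":[-0.0964, -0.0964, -0.0964, -0.0964, -0.0964, -0.0964, 0, 0, 0, 0], "sz":[0.016, 0.016, 0.016, 0.016, 0.016, 0.016, 0, 0, 0, 0], "drx":[0, 0, 0, 0, 0, 0, 0, 0, 0, 0], "dry":[0, 0, 0, 0, 0, 0, 0, 0, 0, 0], "drz":[0, 0, 0, 0, 0, 0, -0.0232, -0.0232, -0.0232, -0.0232]}
}}

```text
t: 2.1
ee_pos: [0.5252, 0.0353, 0.2311]
ee_rot: [-3.141, 0.0, 1.017]
ft_force: [0.3, -0.8, -0.1]
width: 0.0501
grasp_force: 0.0
```

```bash
python3 to.py .5258 .0368 .109 1.011
python3 - <<'E'
from h import *
C=cal("wrist");im=snap("wrist","w1.png")
for P in([.5258,.0368,.136],[.498,-.0077,.075],[.5902,-.0271,.089],[.5486,.073,.099]): print(proj("wrist",P,C))
E
```

```text
pos [0.5252 0.0353 0.2311] rot [-3.1411e+00  3.0000e-04  1.0170e+00] q [-0.06  0.63 -0.13  1.66  0.1   0.85 -0.78] t 2.1 
tool d [ 0.0017 -0.0002  0.1221] rotvec [-0.0004  0.0003  0.006 ]
(np.float64(322.8826962081766), np.float64(205.53464659286823))
(np.float64(322.5513509372007), np.float64(244.37935396062778))
(np.float64(429.63751540744374), np.float64(214.3516728780673))
(np.float64(323.3218744958693), np.float64(137.7593276859077))
```

View pics/w1.png

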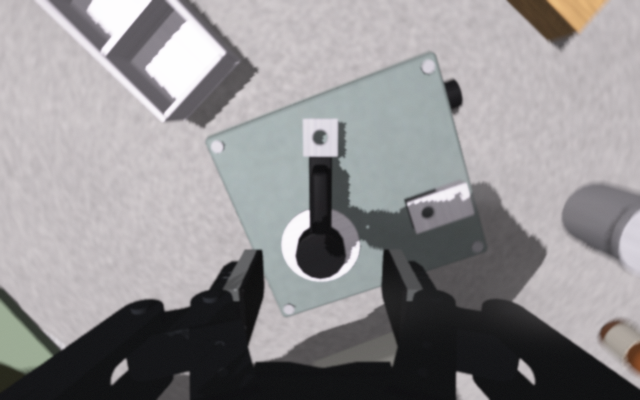

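The wrist picture matches the projected points: tongue hole (320,137), blade centred at column 320, hasp hole (428,212). The blade is central between the fingers, so I'll descend and pinch.

In the tool's units: 0.03 m is 0.12, 0.025 m is 0.1.

Call:
{"api": "creep_tool", "payload": {
  "steps": {"sx":[0.0068, 0, 0, 0, 0, 0], "sy":[0, 0, 0, 0, 0, 0], "sz":[0.12, 0.12, 0.1, 0.08, 0.06, 0], "drx":[0, 0, 0, 0, 0, 0], "dry":[0, 0, 0, 0, 0, 0], "drz":[0, 0, 0, 0, 0, 0]}
}}

```text
t: 2.75
ee_pos: [0.5254, 0.0366, 0.1097]
ee_rot: [-3.139, 0.002, 1.008]
ft_force: [-0.8, -0.7, 0.5]
width: 0.0497
grasp_force: 0.0
```

Call:
{"api": "creep_tool", "payload": {
  "steps": {"sx":[0, 0, 0, 0, 0, 0], "sy":[0, 0, 0, 0, 0, 0], "sz":[0, 0, 0, 0, 0, 0], "drx":[0, 0, 0, 0, 0, 0], "dry":[0, 0, 0, 0, 0, 0], "drz":[0, 0, 0, 0, 0, 0]},
  "aperture": 0.0,
  "squeeze": 30
}}

```text
t: 3.35
ee_pos: [0.5261, 0.0371, 0.1121]
ee_rot: [-3.141, -0.001, 1.01]
ft_force: [-4.7, 4.0, 8.5]
width: 0.0116
grasp_force: 29.1
```

```bash
python3 to.py .5258 .0368 .109 1.011
```

```text
pos [0.5261 0.0371 0.1121] rot [-3.1414e+00 -8.0000e-04  1.0101e+00] q [-0.08  0.81 -0.1   1.79  0.14  0.54 -0.82] t 3.35 
tool d [-0.0004 -0.0001  0.0031] rotvec [-0.0002 -0.0008 -0.0009]
```

In the tool's units: 0.00532 m is 0.0213, -0.00027 m is -0.0011, 0.1016 rad is 0.0162.

Call:
{"api": "creep_tool", "payload": {
  "steps": {"sx":[-0.0011, -0.0011, -0.0011, -0.0011, -0.0011, -0.0011, -0.0011, -0.0011, -0.0011, -0.0011], "sy":[0.0213, 0.0213, 0.0213, 0.0213, 0.0213, 0.0213, 0.0213, 0.0213, 0.0213, 0.0213], "sz":[0, 0, 0, 0, 0, 0, 0, 0, 0, 0], "drx":[0, 0, 0, 0, 0, 0, 0, 0, 0, 0], "dry":[0, 0, 0, 0, 0, 0, 0, 0, 0, 0], "drz":[0.0162, 0.0162, 0.0162, 0.0162, 0.0162, 0.0162, 0.0162, 0.0162, 0.0162, 0.0162]}
}}

```text
t: 4.35
ee_pos: [0.5495, -0.0074, 0.112]
ee_rot: [-3.14, 0.003, -0.009]
ft_force: [-12.0, 6.2, 14.8]
width: 0.0114
grasp_force: 29.1
```

Call:
{"api": "creep_tool", "payload": {
  "steps": {"sx":[-0.0011, -0.0011, 0, 0, 0], "sy":[0.0213, 0.0213, 0, 0, 0], "sz":[0, 0, 0, 0, 0], "drx":[0, 0, 0, 0, 0], "dry":[0, 0, 0, 0, 0], "drz":[0.0162, 0.0162, 0, 0, 0]}
}}

```text
t: 4.85
ee_pos: [0.5482, -0.0179, 0.112]
ee_rot: [-3.141, 0.003, -0.209]
ft_force: [-13.3, 4.1, 15.0]
width: 0.0115
grasp_force: 29.7
```

```bash
python3 - <<'E'
from h import *
p=np.array([.498,-.0076]);d=np.array(r.state()["ee_pos"])[:2]-p;print(np.linalg.norm(d),np.arctan2(d[1],d[0]),"want -.207", r.state()["ee_rot"])
snap("top","top1.png");im=cv2.imread("pics/top1.png");cv2.imwrite("pics/c3.png",cv2.resize(im[155:255,275:375],None,fx=5.5,fy=5.5,interpolation=cv2.INTER_CUBIC))
E
```

```text
0.05129464555033678 -0.20234841994515673 want -.207 [-3.14055222e+00  3.09118502e-03 -2.08724701e-01]
```

In the tool's units: -0.04 m is -0.16, -0.03 m is -0.12.

Call:
{"api": "creep_tool", "payload": {
  "steps": {"sx":[0, 0, 0, 0, 0, 0, 0, 0], "sy":[0, 0, 0, 0, 0, 0, 0, 0], "sz":[0, 0, -0.04, -0.12, -0.16, -0.16, 0, 0], "drx":[0, 0, 0, 0, 0, 0, 0, 0], "dry":[0, 0, 0, 0, 0, 0, 0, 0], "drz":[0, 0, 0, 0, 0, 0, 0, 0]},
  "aperture": 0.05
}}

```text
t: 5.7
ee_pos: [0.5499, -0.0186, 0.2325]
ee_rot: [-3.141, -0.002, -0.208]
ft_force: [0.9, -0.6, -0.3]
width: 0.0498
grasp_force: 0.0
```

```bash
python3 - <<'E'
from h import *
C=cal("wrist");im=snap("wrist","w2.png")
hp=proj("wrist",[.5905,-.0273,.099],C);pp=proj("wrist",[.498,-.0076,.095],C);print(hp,pp)
u,v=map(int,hp);cv2.imwrite("pics/w2c.png",cv2.resize(im[max(0,v-60):v+140,u-100:u+100],None,fx=3,fy=3,interpolation=cv2.INTER_CUBIC));print(u-100,max(0,v-60))
E
```

```text
(np.float64(323.3970527858855), np.float64(140.7739334150561)) (np.float64(323.15925199515084), np.float64(254.5585796546392))
223 80
```

View pics/w2c.png

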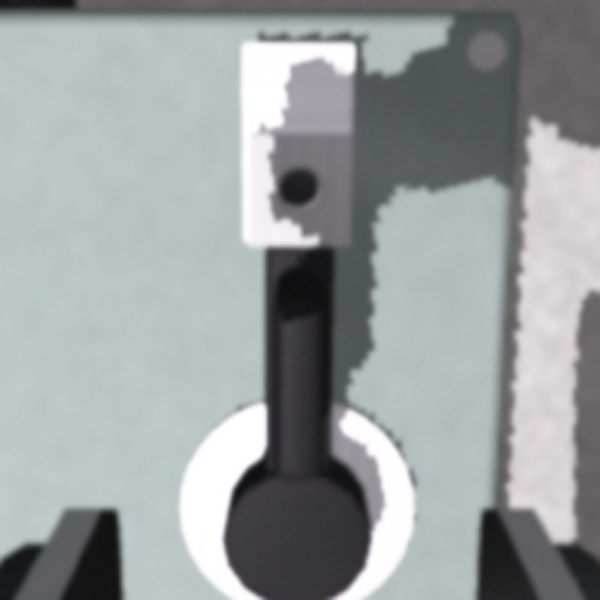

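The tongue hole (298,186 in the crop) lies over the hasp. Tongue and hasp foot share the same column centre (about 298), so they are aligned within about 0.5 mm. Next is bottle A.

In the tool's units: 0.036 m is 0.144, -0.0103 m is -0.0412, -0.142 rad is -0.0226.

Call:
{"api": "creep_tool", "payload": {
  "steps": {"sx":[-0.0412, -0.0412, -0.0412, -0.0412, -0.0412, -0.0412, 0, 0, 0, 0], "sy":[0.144, 0.144, 0.144, 0.144, 0.144, 0.144, 0, 0, 0, 0], "sz":[-0.024, -0.024, -0.024, -0.024, -0.024, -0.024, 0, 0, 0, 0], "drx":[0, 0, 0, 0, 0, 0, 0, 0, 0, 0], "dry":[0, 0, 0, 0, 0, 0, 0, 0, 0, 0], "drz":[0, 0, 0, 0, 0, 0, -0.0226, -0.0226, -0.0226, -0.0226]},
  "aperture": 0.085
}}

```text
t: 6.75
ee_pos: [0.4442, -0.2171, 0.2666]
ee_rot: [-3.14, 0.001, 0.365]
ft_force: [-0.6, -0.3, -0.5]
width: 0.085
grasp_force: 0.0
```

Call:
{"api": "creep_tool", "payload": {
  "steps": {"sx":[0, 0, 0, 0, 0, 0, 0, 0, 0], "sy":[0, 0, 0, 0, 0, 0, 0, 0, 0], "sz":[0, 0, 0, 0, 0, 0, 0, 0, 0], "drx":[0, 0, 0, 0, 0, 0, 0, 0, 0], "dry":[0, 0, 0, 0, 0, 0, 0, 0, 0], "drz":[-0.0226, -0.0226, -0.0226, -0.0226, -0.0226, -0.0226, -0.0226, 0, 0]}
}}

```text
t: 7.65
ee_pos: [0.4443, -0.2172, 0.2668]
ee_rot: [-3.141, -0.001, 1.349]
ft_force: [0.1, -0.3, 0.1]
width: 0.0849
grasp_force: 0.0
```

```bash
python3 to.py .4447 -.217 .117 1.35
python3 - <<'E'
from h import *
C=cal("wrist");im=snap("wrist","w3.png")
print(proj("wrist",[.4447,-.217,.185],C),proj("wrist",[.420,-.327,.185],C))
E
```

```text
pos [ 0.4443 -0.2172  0.2668] rot [-3.1405e+00 -5.0000e-04  1.3489e+00] q [ 0.51  0.55 -0.21  1.71  0.14  0.9   0.02] t 7.65 
tool d [0.0002 0.0005 0.1498] rotvec [-0.001  -0.0005 -0.0011]
(np.float64(323.7149608582015), np.float64(213.17948169645834)) (np.float64(323.7332169381086), np.float64(359.9792898133916))
```

View pics/w3.png

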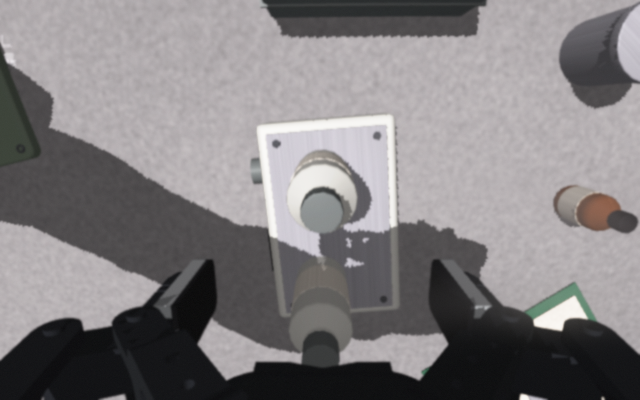

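Cap A is at (321,212), against a predicted (324,213), so it is centred. I'll descend and grip.

In the tool's units: 0.035 m is 0.14, 0.03 m is 0.12.

Call:
{"api": "creep_tool", "payload": {
  "steps": {"sx":[0, 0, 0, 0, 0, 0, 0], "sy":[0, 0, 0, 0, 0, 0, 0], "sz":[0.14, 0.14, 0.12, 0.1, 0.06, 0.04, 0], "drx":[0, 0, 0, 0, 0, 0, 0], "dry":[0, 0, 0, 0, 0, 0, 0], "drz":[0, 0, 0, 0, 0, 0, 0]}
}}

```text
t: 8.4
ee_pos: [0.4442, -0.2169, 0.1165]
ee_rot: [-3.14, -0.0, 1.352]
ft_force: [-0.0, 0.8, 1.1]
width: 0.0849
grasp_force: 0.0
```

Call:
{"api": "creep_tool", "payload": {
  "steps": {"sx":[0, 0, 0, 0, 0], "sy":[0, 0, 0, 0, 0], "sz":[0, 0, 0, 0, 0], "drx":[0, 0, 0, 0, 0], "dry":[0, 0, 0, 0, 0], "drz":[0, 0, 0, 0, 0]},
  "aperture": 0.04,
  "squeeze": 35
}}

```text
t: 8.9
ee_pos: [0.4447, -0.2173, 0.1182]
ee_rot: [3.14, 0.0, 1.353]
ft_force: [-2.9, 0.5, 10.4]
width: 0.0529
grasp_force: 34.8
```

Call:
{"api": "creep_tool", "payload": {
  "steps": {"sx":[0, 0, 0, 0, 0, 0, 0], "sy":[0, 0, 0, 0, 0, 0, 0], "sz":[-0.04, -0.08, -0.12, -0.12, -0.12, -0.08, 0], "drx":[0, 0, 0, 0, 0, 0, 0], "dry":[0, 0, 0, 0, 0, 0, 0], "drz":[0, 0, 0, 0, 0, 0, 0]}
}}

```text
t: 9.6
ee_pos: [0.4451, -0.2174, 0.2601]
ee_rot: [3.137, 0.001, 1.353]
ft_force: [0.2, -0.1, -3.7]
width: 0.0531
grasp_force: 38.1
```

```bash
python3 to.py .4405 .342 .257 1.779
```

```text
pos [ 0.4451 -0.2174  0.2601] rot [3.1375e+00 7.0000e-04 1.3532e+00] q [ 0.52  0.55 -0.22  1.72  0.15  0.88  0.02] t 9.6 
tool d [ 0.5452 -0.1253  0.0022] rotvec [ 0.0039  0.0016 -0.4258]
```

In the tool's units: 0.034 m is 0.136, -0.0078 m is -0.0312.

Call:
{"api": "creep_tool", "payload": {
  "steps": {"sx":[0.068, 0.136, 0.136, 0.136, 0.136, 0.136, 0.136, 0.136, 0.136, 0.136], "sy":[-0.0156, -0.0312, -0.0312, -0.0312, -0.0312, -0.0312, -0.0312, -0.0312, -0.0312, -0.0312], "sz":[0, 0, 0, 0, 0, 0, 0, 0, 0, 0], "drx":[0, 0, 0, 0, 0, 0, 0, 0, 0, 0], "dry":[0, 0, 0, 0, 0, 0, 0, 0, 0, 0], "drz":[0, 0, 0, 0, 0, 0, 0, 0, 0, 0]}
}}

```text
t: 10.6
ee_pos: [0.4412, 0.1155, 0.2569]
ee_rot: [-3.141, 0.0, 1.353]
ft_force: [1.6, -0.1, -2.7]
width: 0.0528
grasp_force: 38.1
```

Call:
{"api": "creep_tool", "payload": {
  "steps": {"sx":[0.136, 0.136, 0.136, 0.136, 0.136, 0.136, 0.068, 0, 0, 0], "sy":[-0.0312, -0.0312, -0.0312, -0.0312, -0.0312, -0.0312, -0.0156, 0, 0, 0], "sz":[0, 0, 0, 0, 0, 0, 0, 0, 0, 0], "drx":[0, 0, 0, 0, 0, 0, 0, 0, 0, 0], "dry":[0, 0, 0, 0, 0, 0, 0, 0, 0, 0], "drz":[0, 0, 0, 0, 0, 0, 0, -0.0226, -0.0226, -0.0226]}
}}

```text
t: 11.6
ee_pos: [0.4395, 0.3408, 0.2566]
ee_rot: [-3.141, 0.001, 1.786]
ft_force: [1.2, -0.5, -4.0]
width: 0.053
grasp_force: 38.1
```

Call:
{"api": "creep_tool", "payload": {
  "steps": {"sx":[0, 0], "sy":[0, 0], "sz":[0, 0], "drx":[0, 0], "dry":[0, 0], "drz":[0, 0]}
}}

```text
t: 11.8
ee_pos: [0.4398, 0.3407, 0.2569]
ee_rot: [-3.141, 0.0, 1.775]
ft_force: [0.7, 0.4, -3.1]
width: 0.0528
grasp_force: 38.1
```

```bash
python3 to.py .4405 .342 .0735 1.779
python3 - <<'E'
from h import *
im=snap("wrist","w4.png")
C=cal("wrist");c,s=np.cos(.208),np.sin(.208)
o=np.zeros((400,640,3),np.uint8);o=im.copy()
for a in(-1,1):
  for b in(-1,1):
    x,y=.041*a,.113*b;P=[.4558+c*x-s*y,.2696+s*x+c*y,.055];p=proj("wrist",P,C);cv2.circle(o,(int(p[0]),int(p[1])),3,(0,0,255),-1)
cv2.imwrite("pics/w4o.png",o)
E
```

```text
pos [0.4398 0.3407 0.2569] rot [-3.1408e+00  1.0000e-04  1.7750e+00] q [-0.57  0.66 -0.28  1.51  0.2   1.   -0.7 ] t 11.8 
tool d [0.0012 0.0011 0.1834] rotvec [-0.0008  0.0001 -0.004 ]
```

View pics/w4o.png

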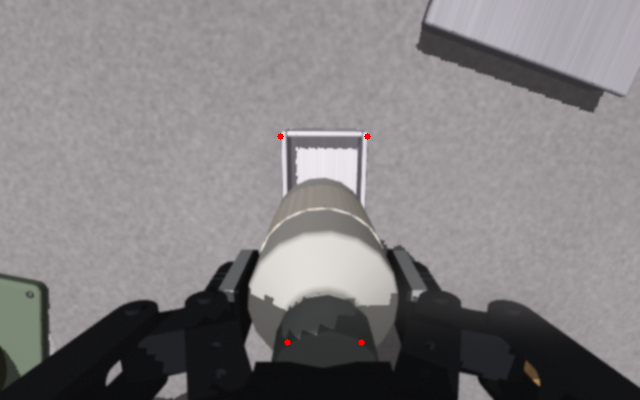

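The carrier's far rim is at (282–367,131), about 4 mm farther along its axis than predicted. I'll shift a little that way and lower gently.

In the tool's units: 0.03 m is 0.12, 0.004 m is 0.016.

Call:
{"api": "creep_tool", "payload": {
  "steps": {"sx":[0.016, 0, 0, 0, 0, 0, 0, 0, 0, 0], "sy":[0.012, 0, 0, 0, 0, 0, 0, 0, 0, 0], "sz":[0.08, 0.12, 0.12, 0.12, 0.12, 0.08, 0.048, 0.024, 0, 0], "drx":[0, 0, 0, 0, 0, 0, 0, 0, 0, 0], "dry":[0, 0, 0, 0, 0, 0, 0, 0, 0, 0], "drz":[0, 0, 0, 0, 0, 0, 0, 0, 0, 0]}
}}

```text
t: 12.85
ee_pos: [0.4423, 0.3458, 0.0802]
ee_rot: [3.141, -0.001, 1.779]
ft_force: [1.0, -0.1, -2.3]
width: 0.0532
grasp_force: 38.0
```

```bash
python3 - <<'E'
from h import *
snap("side","s2.png");im=cv2.imread("pics/s2.png");cv2.imwrite("pics/s2c.png",cv2.resize(im[120:320,150:390],None,fx=3,fy=3,interpolation=cv2.INTER_CUBIC)[:600,:800])
E
```

```text
(no output)
```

View pics/s2c.png

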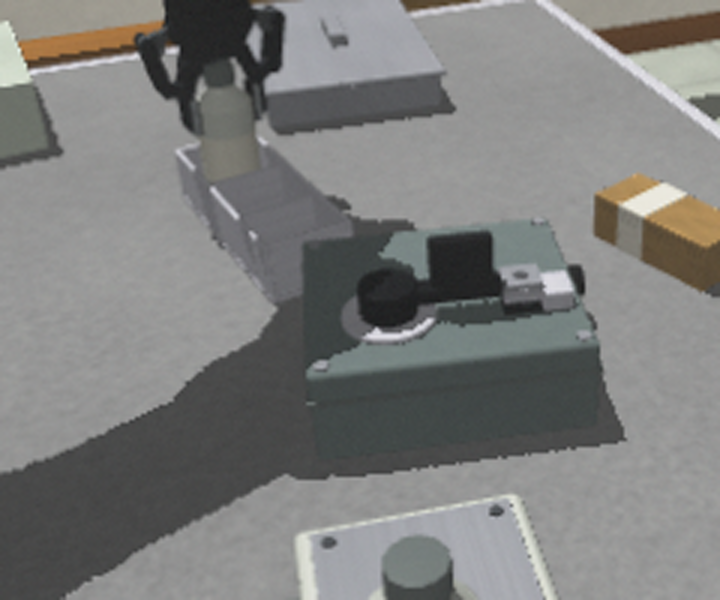

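Bottle A is down inside the end cell (crop about (230,150)), upright, and the handle is still aligned. I'll lower the last few mm to contact.

In the tool's units: 0.003 m is 0.012, 0.002 m is 0.008.

Call:
{"api": "creep_tool", "payload": {
  "steps": {"sx":[0, 0, 0, 0], "sy":[0, 0, 0, 0], "sz":[0.012, 0.008, 0, 0], "drx":[0, 0, 0, 0], "dry":[0, 0, 0, 0], "drz":[0, 0, 0, 0]}
}}

```text
t: 13.3
ee_pos: [0.442, 0.3455, 0.0744]
ee_rot: [-3.142, -0.0, 1.78]
ft_force: [-0.0, -0.0, -2.4]
width: 0.053
grasp_force: 38.0
```

Call:
{"api": "creep_tool", "payload": {
  "steps": {"sx":[0, 0, 0, 0], "sy":[0, 0, 0, 0], "sz":[0.004, 0.004, 0, 0], "drx":[0, 0, 0, 0], "dry":[0, 0, 0, 0], "drz":[0, 0, 0, 0]}
}}

```text
t: 13.7
ee_pos: [0.442, 0.3458, 0.0733]
ee_rot: [3.141, -0.001, 1.78]
ft_force: [-4.1, -2.8, 17.9]
width: 0.0528
grasp_force: 39.7
```

Call:
{"api": "creep_tool", "payload": {
  "steps": {"sx":[0, 0, 0, 0, 0, 0, 0, 0, 0], "sy":[0, 0, 0, 0, 0, 0, 0, 0, 0], "sz":[0, 0, 0, -0.08, -0.12, -0.16, -0.2, -0.2, 0], "drx":[0, 0, 0, 0, 0, 0, 0, 0, 0], "dry":[0, 0, 0, 0, 0, 0, 0, 0, 0], "drz":[0, 0, 0, 0, 0, 0, 0, 0, 0]},
  "aperture": 0.085
}}

```text
t: 14.6
ee_pos: [0.4432, 0.3467, 0.268]
ee_rot: [3.134, -0.004, 1.779]
ft_force: [0.5, 1.7, -1.9]
width: 0.0848
grasp_force: 0.0
```

```bash
python3 to.py .420 -.327 .265 1.35
```

```text
pos [0.4432 0.3467 0.268 ] rot [ 3.1342 -0.0043  1.7793] q [-0.57  0.65 -0.29  1.48  0.2   1.03 -0.7 ] t 14.6 
tool d [-0.6543 -0.1622 -0.001 ] rotvec [ 0.0063 -0.0058  0.4293]
```

In the tool's units: -0.0363 m is -0.1452, -0.009 m is -0.036.

Call:
{"api": "creep_tool", "payload": {
  "steps": {"sx":[-0.1452, -0.1452, -0.1452, -0.1452, -0.1452, -0.1452, -0.1452, -0.1452, -0.1452, -0.1452], "sy":[-0.036, -0.036, -0.036, -0.036, -0.036, -0.036, -0.036, -0.036, -0.036, -0.036], "sz":[0, 0, 0, 0, 0, 0, 0, 0, 0, 0], "drx":[0, 0, 0, 0, 0, 0, 0, 0, 0, 0], "dry":[0, 0, 0, 0, 0, 0, 0, 0, 0, 0], "drz":[0, 0, 0, 0, 0, 0, 0, 0, 0, 0]}
}}

```text
t: 15.6
ee_pos: [0.429, -0.0298, 0.2623]
ee_rot: [3.141, -0.0, 1.78]
ft_force: [1.1, 0.1, -0.0]
width: 0.0852
grasp_force: 0.0
```

Call:
{"api": "creep_tool", "payload": {
  "steps": {"sx":[-0.1452, -0.1452, -0.1452, -0.1452, -0.1452, -0.1452, -0.1452, -0.1452, 0, 0], "sy":[-0.036, -0.036, -0.036, -0.036, -0.036, -0.036, -0.036, -0.036, 0, 0], "sz":[0, 0, 0, 0, 0, 0, 0, 0, 0, 0], "drx":[0, 0, 0, 0, 0, 0, 0, 0, 0, 0], "dry":[0, 0, 0, 0, 0, 0, 0, 0, 0, 0], "drz":[0, 0, 0, 0, 0, 0, 0, 0.0228, 0.0228, 0.0228]}
}}

```text
t: 16.6
ee_pos: [0.4185, -0.3282, 0.2619]
ee_rot: [-3.141, -0.0, 1.343]
ft_force: [0.6, 0.5, 0.7]
width: 0.0852
grasp_force: 0.0
```

Call:
{"api": "creep_tool", "payload": {
  "steps": {"sx":[0, 0], "sy":[0, 0], "sz":[0, 0], "drx":[0, 0], "dry":[0, 0], "drz":[0, 0]}
}}

```text
t: 16.8
ee_pos: [0.4191, -0.3271, 0.2623]
ee_rot: [-3.141, 0.0, 1.355]
ft_force: [-0.2, 0.1, 0.9]
width: 0.0851
grasp_force: 0.0
```

```bash
python3 to.py .420 -.327 .117 1.35
python3 - <<'E'
from h import *
C=cal("wrist");im=snap("wrist","w5.png");print(proj("wrist",[.420,-.327,.185],C))
# grey-green cap: dark low-saturation blob near centre
g=cv2.cvtColor(im,cv2.COLOR_BGR2GRAY)[150:260,260:390]
n,l,st,ce=cv2.connectedComponentsWithStats(((g<115)).astype(np.uint8))
for i in range(1,n):
  if st[i,4]>150: print(st[i],ce[i]+[260,150])
E
```

```text
pos [ 0.4191 -0.3271  0.2623] rot [-3.1415e+00  1.0000e-04  1.3554e+00] q [ 0.72  0.61 -0.22  1.59  0.15  0.96  0.24] t 16.8 
tool d [0.0003 0.0009 0.1453] rotvec [-0.0001  0.0001  0.0054]
(np.float64(324.48756740115607), np.float64(215.1788260502072))
[   0    6  130  104 6120] [319.62140523 229.42614379]
```

View pics/w5.png

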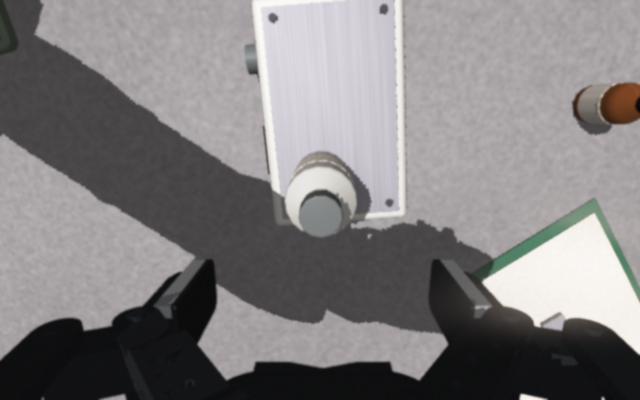

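Cap B is centred at (321,214), matching the predicted (324,215). I'll grip it and lift.

In the tool's units: 0.035 m is 0.14, 0.03 m is 0.12.

Call:
{"api": "creep_tool", "payload": {
  "steps": {"sx":[0, 0, 0, 0, 0, 0, 0], "sy":[0, 0, 0, 0, 0, 0, 0], "sz":[0.14, 0.14, 0.12, 0.1, 0.052, 0.028, 0], "drx":[0, 0, 0, 0, 0, 0, 0], "dry":[0, 0, 0, 0, 0, 0, 0], "drz":[0, 0, 0, 0, 0, 0, 0]}
}}

```text
t: 17.55
ee_pos: [0.4189, -0.3271, 0.1169]
ee_rot: [-3.141, -0.001, 1.352]
ft_force: [-0.1, -0.8, 0.3]
width: 0.085
grasp_force: 0.0
```

Call:
{"api": "creep_tool", "payload": {
  "steps": {"sx":[0, 0, 0, 0, 0], "sy":[0, 0, 0, 0, 0], "sz":[0, 0, 0, 0, 0], "drx":[0, 0, 0, 0, 0], "dry":[0, 0, 0, 0, 0], "drz":[0, 0, 0, 0, 0]},
  "aperture": 0.04,
  "squeeze": 35
}}

```text
t: 18.05
ee_pos: [0.419, -0.3275, 0.1182]
ee_rot: [3.141, 0.0, 1.351]
ft_force: [-2.3, 0.7, 9.5]
width: 0.0528
grasp_force: 35.2
```

Call:
{"api": "creep_tool", "payload": {
  "steps": {"sx":[0, 0, 0, 0, 0, 0, 0], "sy":[0, 0, 0, 0, 0, 0, 0], "sz":[-0.04, -0.08, -0.12, -0.12, -0.12, -0.1, 0], "drx":[0, 0, 0, 0, 0, 0, 0], "dry":[0, 0, 0, 0, 0, 0, 0], "drz":[0, 0, 0, 0, 0, 0, 0]}
}}

```text
t: 18.75
ee_pos: [0.4197, -0.3277, 0.2658]
ee_rot: [3.137, 0.002, 1.351]
ft_force: [0.3, -0.2, -4.6]
width: 0.0528
grasp_force: 38.2
```

```bash
python3 to.py .4737 .2005 .26 1.779
```

```text
pos [ 0.4197 -0.3277  0.2658] rot [3.1369e+00 1.8000e-03 1.3506e+00] q [ 0.72  0.6  -0.22  1.59  0.15  0.96  0.23] t 18.75 
tool d [ 0.5273 -0.0627  0.0046] rotvec [ 0.0042  0.0028 -0.4283]
```

In the tool's units: 0.0352 m is 0.1408, -0.0042 m is -0.0168.

Call:
{"api": "creep_tool", "payload": {
  "steps": {"sx":[0.0704, 0.1408, 0.1408, 0.1408, 0.1408, 0.1408, 0.1408, 0.1408, 0.1408, 0.1408], "sy":[-0.0084, -0.0168, -0.0168, -0.0168, -0.0168, -0.0168, -0.0168, -0.0168, -0.0168, -0.0168], "sz":[0, 0, 0, 0, 0, 0, 0, 0, 0, 0], "drx":[0, 0, 0, 0, 0, 0, 0, 0, 0, 0], "dry":[0, 0, 0, 0, 0, 0, 0, 0, 0, 0], "drz":[0, 0, 0, 0, 0, 0, 0, 0, 0, 0]}
}}

```text
t: 19.75
ee_pos: [0.4527, 0.0092, 0.2623]
ee_rot: [-3.141, -0.0, 1.351]
ft_force: [1.5, -0.7, -2.7]
width: 0.0529
grasp_force: 38.1
```

Call:
{"api": "creep_tool", "payload": {
  "steps": {"sx":[0.1408, 0.1408, 0.1408, 0.1408, 0.1408, 0.0704, 0, 0, 0, 0], "sy":[-0.0168, -0.0168, -0.0168, -0.0168, -0.0168, -0.0084, 0, 0, 0, 0], "sz":[0, 0, 0, 0, 0, 0, 0, 0, 0, 0], "drx":[0, 0, 0, 0, 0, 0, 0, 0, 0, 0], "dry":[0, 0, 0, 0, 0, 0, 0, 0, 0, 0], "drz":[0, 0, 0, 0, 0, 0, -0.0228, -0.0228, -0.0228, 0]}
}}

```text
t: 20.75
ee_pos: [0.4726, 0.2015, 0.2621]
ee_rot: [-3.141, -0.0, 1.782]
ft_force: [-0.3, 0.2, -2.4]
width: 0.0527
grasp_force: 38.1
```

Call:
{"api": "creep_tool", "payload": {
  "steps": {"sx":[0], "sy":[0], "sz":[0], "drx":[0], "dry":[0], "drz":[0]}
}}

```text
t: 20.85
ee_pos: [0.4727, 0.2015, 0.2622]
ee_rot: [-3.141, -0.0, 1.775]
ft_force: [-0.6, -0.6, -3.4]
width: 0.0525
grasp_force: 38.1
```

```bash
python3 to.py .4737 .2005 .082 1.779
python3 - <<'E'
from h import *
C=cal("wrist");im=snap("wrist","w6.png");tp=snap("top","top6.png")
c,s=np.cos(.208),np.sin(.208)
for a in(-1,1):
  for b in(-1,1):
    x,y=.041*a,.113*b;P=[.4558+c*x-s*y,.2696+s*x+c*y,.055]
    for o,n in((im,"wrist"),(tp,"top")):
      p=proj(n,P,C if n=="wrist" else None);cv2.circle(o,(int(round(p[0])),int(round(p[1]))),1,(0,0,255),-1)
a=cv2.resize(tp[195:275,170:290],None,fx=3.3,fy=3.3,interpolation=cv2.INTER_CUBIC)
b=np.zeros((400,800,3),np.uint8);b[:264,:396]=a;b[:,400:]=im[:,120:520]
cv2.imwrite("pics/m6.png",b)
E
```

```text
pos [0.4727 0.2015 0.2622] rot [-3.1412e+00 -2.0000e-04  1.7751e+00] q [-0.29  0.59 -0.31  1.65  0.21  0.94 -0.47] t 20.85 
tool d [-0.0012  0.0009  0.1802] rotvec [-0.0004 -0.0002 -0.0039]
```

View pics/m6.png

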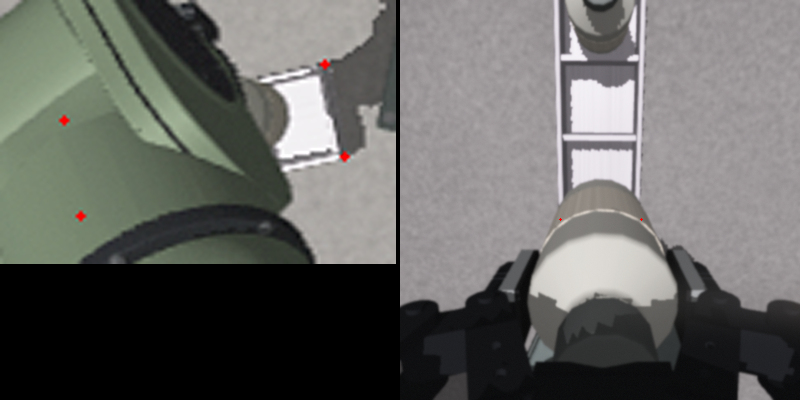

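```bash
python3 - <<'E'
from h import *
C=cal("wrist");c,s=np.cos(.208),np.sin(.208)
for v in(58,137):
  P=onz("wrist",319,v,.055,C)[:2]-[.4558,.2696];print("in carrier frame",c*P[0]+s*P[1],-s*P[0]+c*P[1],"expect y .037/-.037")
P=r.state()["ee_pos"][:2]-[.4558,.2696];print("tcp",c*P[0]+s*P[1],-s*P[0]+c*P[1])
E
```

```text
in carrier frame -0.0005409907232396139 0.04050038049062374 expect y .037/-.037
in carrier frame -0.0009059601528643123 -0.03063286468890879 expect y .037/-.037
tcp 0.002515889955376046 -0.06997782124618804
```

The cell centre by the dividers is about (0…+0.002, −0.069) in the carrier frame, and the TCP is at (0.0025, −0.070). It's centred, so I'll lower.

In the tool's units: 0.03 m is 0.12, -0.001 m is -0.004.

Call:
{"api": "creep_tool", "payload": {
  "steps": {"sx":[0, 0, 0, 0, 0, 0, 0, 0, 0, 0], "sy":[-0.004, 0, 0, 0, 0, 0, 0, 0, 0, 0], "sz":[0.08, 0.12, 0.12, 0.12, 0.12, 0.088, 0.056, 0.024, 0, 0], "drx":[0, 0, 0, 0, 0, 0, 0, 0, 0, 0], "dry":[0, 0, 0, 0, 0, 0, 0, 0, 0, 0], "drz":[0, 0, 0, 0, 0, 0, 0, 0, 0, 0]}
}}

```text
t: 21.95
ee_pos: [0.4721, 0.2017, 0.081]
ee_rot: [3.141, -0.0, 1.779]
ft_force: [-0.7, -0.3, -3.6]
width: 0.0525
grasp_force: 38.1
```

Call:
{"api": "creep_tool", "payload": {
  "steps": {"sx":[0, 0, 0, 0], "sy":[0, 0, 0, 0], "sz":[0.012, 0.008, 0, 0], "drx":[0, 0, 0, 0], "dry":[0, 0, 0, 0], "drz":[0, 0, 0, 0]}
}}

```text
t: 22.35
ee_pos: [0.4718, 0.2015, 0.0754]
ee_rot: [3.142, -0.0, 1.779]
ft_force: [-0.3, 0.4, -2.8]
width: 0.0525
grasp_force: 38.1
```

In the tool's units: 0.001 m is 0.004.

Call:
{"api": "creep_tool", "payload": {
  "steps": {"sx":[0, 0, 0, 0], "sy":[0, 0, 0, 0], "sz":[0.004, 0.004, 0, 0], "drx":[0, 0, 0, 0], "dry":[0, 0, 0, 0], "drz":[0, 0, 0, 0]}
}}

```text
t: 22.75
ee_pos: [0.4719, 0.2015, 0.0733]
ee_rot: [3.142, -0.0, 1.78]
ft_force: [-0.1, 0.5, -2.5]
width: 0.0524
grasp_force: 38.1
```

In the tool's units: 0.0007 m is 0.0028, 0.0005 m is 0.002.

Call:
{"api": "creep_tool", "payload": {
  "steps": {"sx":[0, 0, 0, 0], "sy":[0, 0, 0, 0], "sz":[0.0028, 0.002, 0, 0], "drx":[0, 0, 0, 0], "dry":[0, 0, 0, 0], "drz":[0, 0, 0, 0]}
}}

```text
t: 23.15
ee_pos: [0.4718, 0.2016, 0.0731]
ee_rot: [3.141, -0.0, 1.78]
ft_force: [-5.4, -2.2, 23.0]
width: 0.0524
grasp_force: 40.5
```

Contact. I'll release, lift and swing the arm aside so the top view is clear.

In the tool's units: -0.05 m is -0.2, -0.04 m is -0.16.

Call:
{"api": "creep_tool", "payload": {
  "steps": {"sx":[0, 0, 0, 0, 0, 0, 0, 0, -0.12, -0.16], "sy":[0, 0, 0, 0, 0, 0, 0, 0, 0, 0], "sz":[0, 0, 0, -0.08, -0.12, -0.16, -0.2, -0.2, 0, 0], "drx":[0, 0, 0, 0, 0, 0, 0, 0, 0, 0], "dry":[0, 0, 0, 0, 0, 0, 0, 0, 0, 0], "drz":[0, 0, 0, 0, 0, 0, 0, 0, 0, 0]},
  "aperture": 0.085
}}

```text
t: 24.15
ee_pos: [0.4865, 0.1335, 0.2633]
ee_rot: [3.139, -0.001, 1.782]
ft_force: [1.2, -0.3, 0.1]
width: 0.085
grasp_force: 0.0
```

Call:
{"api": "creep_tool", "payload": {
  "steps": {"sx":[-0.16, -0.16, -0.16, -0.16, -0.16, -0.16, -0.16, -0.16, -0.16, 0], "sy":[-0.024, -0.024, -0.024, -0.024, -0.024, -0.024, -0.024, -0.024, -0.024, 0], "sz":[0, 0, 0, 0, 0, 0, 0, 0, 0, 0], "drx":[0, 0, 0, 0, 0, 0, 0, 0, 0, 0], "dry":[0, 0, 0, 0, 0, 0, 0, 0, 0, 0], "drz":[0, 0, 0, 0, 0, 0, 0, 0, 0, 0]}
}}

```text
t: 25.15
ee_pos: [0.5071, -0.2357, 0.2613]
ee_rot: [-3.14, 0.001, 1.773]
ft_force: [0.0, 1.4, 0.5]
width: 0.0849
grasp_force: 0.0
```

```bash
python3 - <<'E'
from h import *
tp=snap("top","top7.png");sd=snap("side","side7.png")
b=np.zeros((600,800,3),np.uint8)
b[:300]=cv2.resize(tp[90:270,170:650],(800,300),interpolation=cv2.INTER_CUBIC)
b[300:,:400]=cv2.resize(sd[130:280,180:380],(400,300),interpolation=cv2.INTER_CUBIC)
b[300:,400:]=cv2.resize(tp[160:250,280:400],(400,300),interpolation=cv2.INTER_CUBIC)
cv2.imwrite("pics/f.png",b)
E
```

```text
(no output)
```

View pics/f.png

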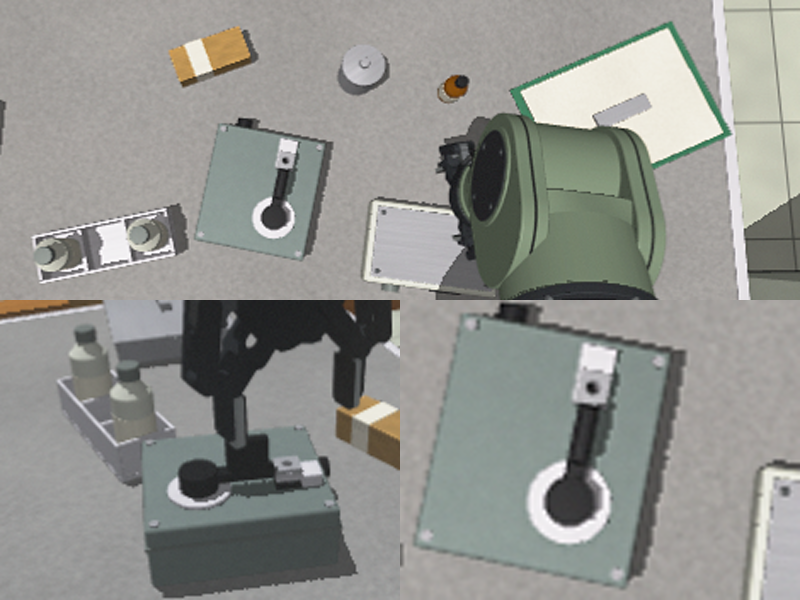

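The final views show both bottles upright in the end cells, at (48,255) and (147,235). The tongue lies in line over the hasp at (593,387), and the bystanders are in place. I'll check the handle angle and hand in.

```bash
python3 - <<'E'
from h import *
P=onz("top",337.55,185.75,.099);print(P,"hasp measured .5902 -.0271 / model .5908 -.0274")
if np.hypot(P[0]-.5905,P[1]+.0273)<.0035: print(r.hand_in())
E
```

```text
[ 0.590259   -0.02787441  0.099     ] hasp measured .5902 -.0271 / model .5908 -.0274
the job is handed in; nothing more can be done
None
```

The job is handed in at about 25 s of the 72 s allowed: the isolator handle is off with its hole within about 1 mm of the hasp hole, both bottles stand upright in the carrier's two end cells, and the carton, canister and amber bottle were not touched.

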